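# Gauge the dowel bore of a cabinet door

### The job

Take the red-handled gauge rod from its cradle and push its blade into the brass guide block on the cabinet door until the collar stops against the brass. Draw it right out again and present it for reading: finish still holding the rod in the gripper, level and still, with its tip over the middle of the white reading disc and 10 to 20 cm above the bench. Keep the rod out of the black guide, and leave everything else where it is.

Things in the scene. Friction and masses are not known exactly. Their poses are not given: they have to be found in the camera images.
- rod_grip (a point): Depth gauge rod, loose, 0.09 to 0.18 kg, 208 mm long overall, starting level in a wooden cradle. This point is where to grip it: on the rod's axis in its red square handle (110 mm long, 18 mm wide, 20 mm high, from 65 mm behind this point to 45 mm ahead of it). Its x axis points along the rod to the tip, z up at the start. The handle's underside and axis start 50 and 60 mm above the bench
- rod_collar (a point): centre of the front (tip-side) face of the gauge rod's brass collar, 53 mm ahead of the grip point on the rod's axis; the collar is 32 mm in diameter, 8 mm thick, and fixed to the rod. Axes as the grip point
- rod_tip (a point): free end of the steel blade of the gauge rod, on its axis, 143 mm ahead of the grip point and 90 mm ahead of the collar's front face; the blade is round, 10 mm in diameter, with black reading rings near the tip. Axes as the grip point
- cradle: fixed wooden cradle that the rod lies in; the origin is at bench level below the rod's grip point, x along the rod to its tip. Base 190 x 70 mm and 12 mm thick, from 75 mm behind to 115 mm ahead of the origin; two forked posts, 14 mm thick along the rod and 50 mm wide, 70 mm tall, centred 55 mm behind and 100 mm ahead of the origin, open at the top: lift the rod straight up, at least 30 mm
- brass_guide_mouth (a point): centre of the mouth of the bored BRASS guide block fixed to the edge of the cabinet door (the one to gauge). Its y axis points level into the bore, z up; the bore axis is 60 mm above the bench. Bore 14 mm in diameter with a 3 mm lead-in chamfer, clear to 110 mm from the mouth, running through the block into the door. The block's face is 44 x 44 mm, its top 82 mm above the bench, and it stands 50 mm out from the door's edge on a wooden foot
- black_guide_mouth (a point): the same for the BLACK guide block, not to be gauged. It stands 140 mm beside the brass one on the same edge; which is nearer to the robot varies
- door: dark veneered cabinet door with flower inlay, fixed, lying flat on battens: 340 mm along its x, 260 mm along its y, top 72 mm above the bench. The origin is at bench level under the middle of the edge that carries the guides; its y axis points from that edge across the door
- disc_center (a point): centre of the top of the flat white reading disc with a black centre dot fixed on the bench, 90 mm in diameter, 3 mm thick
- bottle_mid (a point): white plastic bottle, 60 mm across, 170 mm tall; a bystander. The point is half-way up
- jar_mid (a point): amber glass jar with steel lid, 68 mm across, 90 mm tall; a bystander. The point is half-way up
- sanding_block_mid (a point): cork sanding block 100 x 60 x 35 mm lying on the door; a bystander. The point is its centre
- screwdriver_grip (a point): handle of a blue-handled screwdriver lying on the bench; a bystander
- brush_grip (a point): handle of a flat wooden brush lying on the bench; a bystander
- pad_mid (a point): hard yellow polishing pad, 68 mm across, 50 mm tall, standing on the door; a bystander. The point is half-way up
- rod: the gauge rod as a whole; origin and axes coincide with the grip point
Things that resemble listed ones, but are neither listed nor needed, are in the scene too. What is shaped like the rod but pink or turquoise is not meant. Several things look just like the part that bears disc_center: the one meant starts farthest to the robot's left.

How it is judged (in metres and radians):
On the way, in this order (a step that is already met when the one before it is completed fails the run):
1. the rod is lifted out of its cradle in the gripper (height (world z) of rod_grip above 0.08 m and contact force between rod and the fingers above 1 N), for 0.1 s.
2. the blade is in the brass guide, the collar against its face (within 3 mm) (y of rod_collar in the frame of brass_guide_mouth above -0.003 m and x of rod_collar in the frame of brass_guide_mouth between -0.005 and 0.005 m and z of rod_collar in the frame of brass_guide_mouth between -0.005 and 0.005 m and angle between the x axis of rod_tip and the y axis of brass_guide_mouth, either way round below 0.08 rad), for 0.1 s.
3. the blade is drawn right out of the brass guide (y of rod_tip in the frame of brass_guide_mouth below -0.003 m), for 0.1 s.
At the end, for the whole second after the job is handed in: The rod is held in the fingers, still (under 30 mm/s and 0.2 rad/s), level within 0.12 rad, its tip within 30 mm horizontally of the reading disc's centre, 95 to 205 mm above the bench, the grip point above 90 mm, and the blade clear of the guide (contact force between rod and the fingers above 1 N and horizontal distance between rod_tip and disc_center below 0.03 m and height (world z) of rod_tip between 0.095 and 0.205 m and height (world z) of rod_grip above 0.09 m and angle between rod_tip's own x axis and vertical between 1.451 and 1.691 rad and linear speed of rod below 0.03 m/s and angular speed of rod below 0.2 rad/s and y of rod_tip in the frame of brass_guide_mouth below -0.003 m); the arm keeps its last pose, push and grip.
It fails at once if the blade enters the black guide (y of rod_tip in the frame of black_guide_mouth above 0.008 m and x of rod_tip in the frame of black_guide_mouth between -0.012 and 0.012 m and z of rod_tip in the frame of black_guide_mouth between -0.012 and 0.012 m).
It fails at once if a bystander is displaced by more than 30 mm (distance of any of bottle_mid, jar_mid, sanding_block_mid, screwdriver_grip, brush_grip, pad_mid from where it was at the start of the episode above 0.03 m).
It also fails if it takes over 45 s, if anything falls off the work surface, if the arm or the gripper's body presses on something with over 40 N, if the wrist force passes 120 N, or if a joint passes its speed limit or range.

### The arm

A 6-joint arm with a two-finger parallel gripper is mounted at the origin on the work surface. World frame = base frame: x ahead of the robot, y to its left, z up, the work surface at z = 0. Lengths are in m, angles in degrees, forces in N, time in s.
With the tool pointing down it reaches from about 0.4 to 0.825 m from the base axis. Payload 7 kg.
Tool frame: the origin (TCP) lies at the very end of the fingers, on their centre line; the grasp point (between the pads) lies 19 mm behind it; z points along the fingers, y is the line along which they close (so a half turn about z gives the same grasp; the last joint's range is limited). The gripper opens to 88 mm and grips with 3 to 60 N. Pads are 19 mm wide; open, the fingers measure 130 mm over their backs; the gripper's body (78 mm by 193 mm) begins 47 mm behind the grasp point.
Start: joints at [-57.634, 20.546, 0.682, 0, -70.136, -16.507], TCP at [0.184, -0.649, 0.227] pointing down, gripper open.
Joint ranges: [-176.03, 176.03], [-82.01, 121.73], [-58.28, 71.71], [-173.87, 95.51], [-174.79, -0.11], [-173.66, 173.66]. Speed limits (degrees/s): [136.94, 136.94, 172.46, 180, 180, 180].

### API

Orientations are given as [roll, pitch, yaw] about the fixed x, y, z axes, in that order (R = Rz(yaw) Ry(pitch) Rx(roll)).
In Python, from plant import get_state, capture, close_job, regions_of gives the robot as it stands.
- The arm moves only by the tool jog_arm, never from a script. Its argument "moves" is a list of rows, each a list of 3 entries, a list of its own where there are three numbers: the shift along the tool's x, y, z in cm, then the turn about the tool's z in degrees, then the finger opening in cm, from 0 to 8.76. A call has 1 to 12 rows; each row shifts and turns the commanded pose from where the row before left it, along the tool's axes as they then stand; what a row does not reach is not made up. A row lasts 1/8 s, in which the tool goes at most 62.5 mm and 10.7 degrees, less where a joint would pass 70% of its speed; a pose out of reach is approached as far as the arm can. A call is refused whole if a number of a shift passes 6.25 or a number of a turn 10.7, either way. A call with a gripper value outside its range is refused whole. The fingers move at their own pace and stop on an object; "newtons" is the grip in N (left out, the last holds). Time passes only in rows, so rows that do not move let the fingers close. It gives the time, the measured TCP pose, the force, the opening and the grip force at its end, in the units of the state.
- get_state(): the state, without advancing time (a new reading comes with each control period).
- capture(name): name is "scene" or "top"; returns a dict with "pixels" (384x512x3 uint8, blue, green, red), "mtx" (3x3 intrinsics, pixels), "world_from_camera" (4x4, takes a point from camera to world coordinates). Camera axes: x right, y down, z forward; pixel columns grow to the right and rows downward; lengths in m; the calibration is good to about 2 mm. A picture is of the moment at which its call begins. There is no depth.
- close_job(): hands the job in; it is judged then, once.
Trained networks look in a picture, given as the dict that the camera call returned (one of the last four; its "shot" number tells which), for a name from the list of things; names that differ only in an ending like _2 or _b are one class to them, and where a whole thing is asked for, a point or a joint stands for the part that bears it (a point fixed in the world has none). Each returns a list of dicts, best first, with "confidence" (0 to 1); they miss things now and then, are a little off and sometimes report something else, mostly with a low value. They report only what shows in the picture. A call takes as long as a camera call. They do not tell look-alikes from the thing itself.
- regions_of(picture, thing): "pixels" (384x512 bool, what is visible of it) and "pixel" ([column, row] in pixels, amid what is visible of it).
The state is a dict: "time_s": time; "joints": joint angles; "qd": joint speeds; "joint_torque": joint torques, N m; "tcp_pos": TCP position; "eef_rot": TCP orientation; "contact_force": force on the tool from outside, world axes, zero at the start; "moment": the same for the moment, N m; "gripper_width": finger opening in m; "gripper_force": force on a finger pad.
Only numpy, scipy, OpenCV 4.12 (cv2) and the standard library are available. Lean on these libraries where they do the work, as an engineer would, in place of code of your own. Each camera call takes 0.05 s, during which the arm holds its last target. There are 200 camera calls.

## Working session

There is one attempt and no reset: what is moved stays moved. The work goes in short steps, Python scripts to look and compute and a tool call to move; the robot and the scene stay as the last step left them, time stands still between calls to the robot, and variables do not carry over. Pictures are saved under pics/ and viewed, at most 10 in all, crops included, and the job is handed in when it is done.

Besides the shell and the picture viewer there is one more tool, called after ">>>" by a JSON object that holds its "fn" and its "kwargs", one argument or row to a line. jog_arm: Moves the arm, as the interface text tells. Its arguments: {"type":"object","properties":{"moves":{"type":"array"},"newtons":{"type":"number"}},"required":["moves"]}

```bash
mkdir -p pics; cat > h.py <<'E'
import numpy as np, cv2
from plant import get_state, capture, close_job, regions_of
def ray(p,px):
    K=np.array(p["mtx"]);T=np.array(p["world_from_camera"])
    d=T[:3,:3]@np.linalg.solve(K,[px[0],px[1],1.]);return T[:3,3],d
def onz(p,px,z):
    o,d=ray(p,px);return o+d*(z-o[2])/d[2]
def proj(p,X):
    K=np.array(p["mtx"]);T=np.linalg.inv(np.array(p["world_from_camera"]))
    c=K@(T[:3,:3]@np.array(X)+T[:3,3]);return c[:2]/c[2]
E
python3 - <<'E'
from h import *
for n in("scene","top"):
    p=capture(n);cv2.imwrite(f"pics/{n}0.png",p["pixels"])
    print(n,np.round(np.array(p["world_from_camera"]),3).tolist(),np.array(p["mtx"]).tolist())
    for t,z in(("rod",.06),("brass_guide_mouth",.06),("black_guide_mouth",.06),("disc_center",.003),("cradle",.03),("door",.072)):
        try:
            for r in regions_of(p,t): print(t,round(r["confidence"],2),np.round(r["pixel"]),int(r["pixels"].sum()),np.round(onz(p,r["pixel"],z),3))
        except Exception as e: print(t,e)
E
```

```text
scene [[0.259, 0.804, -0.535, 1.067], [0.966, -0.219, 0.138, -0.223], [-0.007, -0.552, -0.834, 0.963], [0.0, 0.0, 0.0, 1.0]] [[386.65925497528764, 0.0, 259.0390346857287], [0.0, 386.65925497528764, 193.0524559510857], [0.0, 0.0, 1.0]]
rod 0.92 [135. 153.] 410 [ 0.251 -0.397  0.06 ]
rod 0.9 [104. 228.] 440 [ 0.488 -0.498  0.06 ]
rod 0.59 [192. 228.] 454 [ 0.549 -0.273  0.06 ]
rod 0.53 [319. 182.] 544 [0.495 0.102 0.06 ]
brass_guide_mouth 0.58 [321. 181.] 572 [0.494 0.108 0.06 ]
black_guide_mouth 0.67 [338. 220.] 640 [0.625 0.108 0.06 ]
disc_center 0.93 [276. 208.] 626 [ 0.515 -0.032  0.003]
disc_center 0.7 [158. 203.] 628 [ 0.406 -0.36   0.003]
disc_center 0.22 [220. 177.] 659 [ 0.362 -0.163  0.003]
cradle 0.68 [200. 246.] 1340 [ 0.591 -0.264  0.03 ]
door 0.74 [376. 194.] 8282 [0.583 0.236 0.072]
door 0.17 [197. 227.] 509 [ 0.554 -0.26   0.072]
top [[0.015, -0.997, 0.079, 0.414], [-1.0, -0.014, 0.005, -0.086], [-0.004, -0.079, -0.997, 1.201], [0.0, 0.0, 0.0, 1.0]] [[383.7140292442448, 0.0, 248.5663467173806], [0.0, 383.7140292442448, 191.316855093228], [0.0, 0.0, 1.0]]
rod 0.94 [310. 173.] 361 [ 0.561 -0.265  0.06 ]
rod 0.77 [386. 210.] 429 [ 0.453 -0.489  0.06 ]
rod 0.77 [357. 292.] 364 [ 0.214 -0.402  0.06 ]
rod 0.24 [227. 193.] 619 [ 0.499 -0.016  0.06 ]
brass_guide_mouth 0.87 [186. 199.] 324 [0.479 0.105 0.06 ]
black_guide_mouth 0.83 [184. 151.] 399 [0.623 0.115 0.06 ]
disc_center 0.86 [377. 138.] 634 [ 0.683 -0.483  0.003]
disc_center 0.77 [337. 229.] 648 [ 0.394 -0.356  0.003]
disc_center 0.7 [233. 193.] 644 [ 0.503 -0.032  0.003]
disc_center 0.46 [113. 199.] 840 [0.479 0.343 0.003]
disc_center 0.29 [307. 174.] 432 [ 0.566 -0.265  0.003]
cradle 0.64 [302. 176.] 882 [ 0.556 -0.246  0.03 ]
door 0.71 [140. 176.] 8968 [0.543 0.24  0.072]
```

```bash
python3 -c "
import cv2,numpy as np
a=cv2.imread('pics/scene0.png');b=cv2.imread('pics/top0.png')
cv2.imwrite('pics/s.png',cv2.resize(a,(800,600)));cv2.imwrite('pics/t.png',cv2.resize(b,(800,600)))"
```

```text
(no output)
```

View pics/t.png

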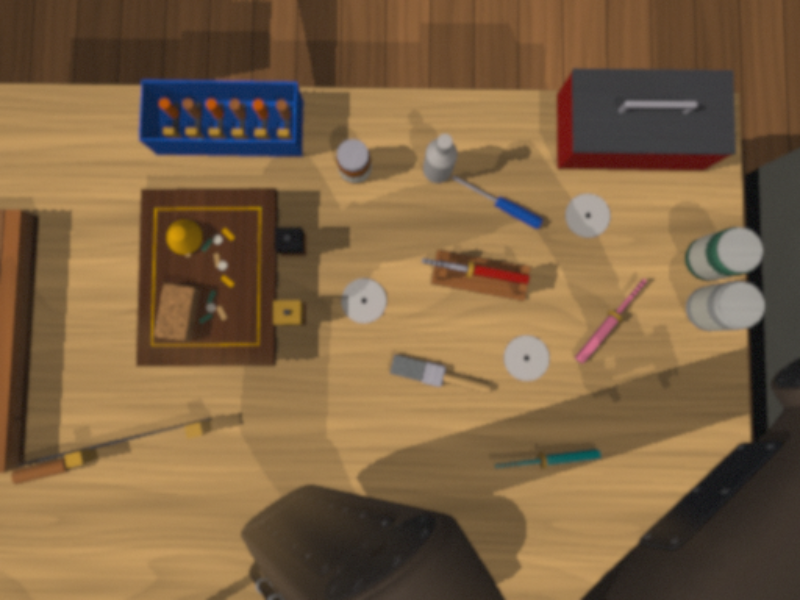

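View pics/s.png

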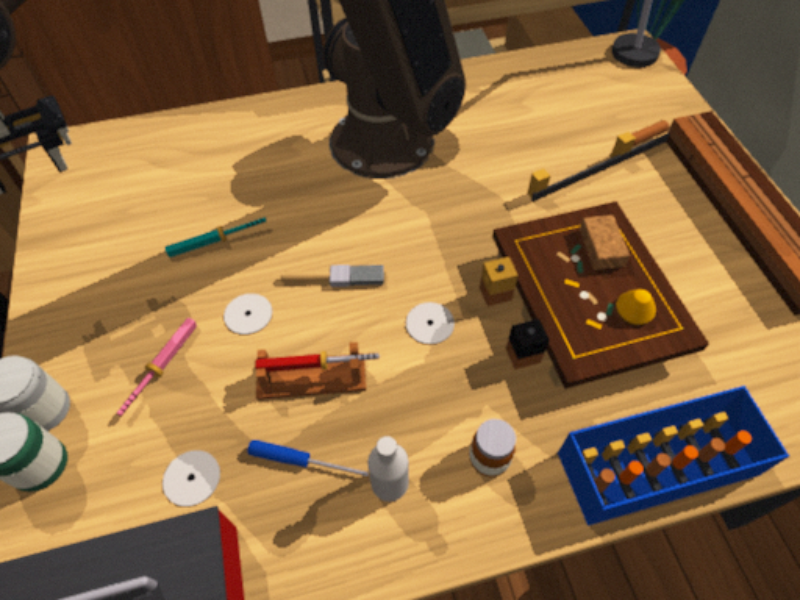

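Top view, in 512x384 pixels. Rod candidates are red in the cradle (320,174), pink (386,210) and turquoise (357,292), so I choose the red one. Disc candidates are (233,193), (337,229) and (377,138). The robot's left is image left, so I choose (233,193). The brass guide is at (186,199) and the black one at (184,151). I'll check these with a close crop and refine.

```bash
cat > m.py <<'E'
from h import *
def mask(p,lo,hi,box):
    h=cv2.cvtColor(p["pixels"],cv2.COLOR_BGR2HSV);m=cv2.inRange(h,np.array(lo),np.array(hi))
    k=np.zeros_like(m);x0,y0,x1,y1=box;k[y0:y1,x0:x1]=m[y0:y1,x0:x1];return k
E
python3 - <<'E'
from m import *
p=capture("top");s=capture("scene")
for q,n,b in((p,"top",(295,160,345,190)),(s,"scene",(155,215,212,245))):
    h=cv2.cvtColor(q["pixels"],cv2.COLOR_BGR2HSV).astype(int)
    m=((h[...,0]<5)|(h[...,0]>174))&(h[...,1]>190)&(h[...,2]>70)
    k=np.zeros_like(m);k[b[1]:b[3],b[0]:b[2]]=m[b[1]:b[3],b[0]:b[2]]
    ys,xs=np.nonzero(k);r=cv2.minAreaRect(np.c_[xs,ys].astype(np.float32))
    print(n,len(xs),r);
    for c in cv2.boxPoints(r): print(np.round(onz(q,c,.07),4))
    print("cen",onz(q,r[0],.065))
    for t in("door","brass_guide_mouth","black_guide_mouth","disc_center","cradle","rod"):
        for r in regions_of(q,t)[:2]:
            rr=cv2.minAreaRect(np.argwhere(r["pixels"])[:,::-1].astype(np.float32))
            z={"door":.072,"disc_center":.003,"cradle":.012}.get(t,.082)
            print(t,round(r["confidence"],2),np.round(rr[0],1),[np.round(onz(q,c,z)[:2],3).tolist() for c in cv2.boxPoints(rr)])
a=cv2.resize(p["pixels"][130:220,165:345],(800,400),interpolation=cv2.INTER_CUBIC)
cv2.imwrite("pics/c1.png",a)
cv2.imwrite("pics/c2.png",cv2.resize(s["pixels"][150:260,155:375],(800,400),interpolation=cv2.INTER_CUBIC))
E
```

```text
top 183 ((320.5135192871094, 175.41891479492188), (33.70178985595703, 6.247161388397217), 9.462322235107422)
[ 0.5523 -0.2427  0.07  ]
[ 0.5707 -0.2457  0.07  ]
[ 0.5555 -0.3443  0.07  ]
[ 0.5371 -0.3412  0.07  ]
cen [ 0.55451603 -0.29444474  0.065     ]
door 0.63 [132.9 177.7] [[0.37, 0.392], [0.714, 0.401], [0.712, 0.13], [0.368, 0.127]]
brass_guide_mouth 0.63 [185. 201.] [[0.495, 0.134], [0.495, 0.076], [0.449, 0.075], [0.448, 0.133]]
black_guide_mouth 0.86 [185. 154.] [[0.637, 0.139], [0.638, 0.079], [0.584, 0.078], [0.583, 0.137]]
black_guide_mouth 0.36 [117.5 151. ] [[0.649, 0.341], [0.65, 0.278], [0.584, 0.276], [0.583, 0.338]]
disc_center 0.94 [233.  192.5] [[0.546, 0.01], [0.548, -0.072], [0.463, -0.073], [0.462, 0.008]]
disc_center 0.63 [336.5 229. ] [[0.438, -0.314], [0.439, -0.398], [0.353, -0.397], [0.352, -0.313]]
cradle 0.72 [307.5 176.1] [[0.539, -0.166], [0.608, -0.178], [0.578, -0.362], [0.509, -0.349]]
cradle 0.32 [226. 103.] [[0.833, 0.031], [0.834, -0.039], [0.743, -0.041], [0.742, 0.029]]
rod 0.74 [389.4 205.9] [[0.411, -0.421], [0.541, -0.542], [0.521, -0.563],
[... 609 characters left out ...]
], [0.559, 0.11], [0.543, 0.05]]
black_guide_mouth 0.81 [337.5 220.1] [[0.597, 0.067], [0.596, 0.143], [0.676, 0.129], [0.676, 0.056]]
disc_center 0.89 [122. 306.] [[0.679, -0.542], [0.625, -0.472], [0.698, -0.423], [0.747, -0.493]]
disc_center 0.88 [275. 207.] [[0.455, -0.062], [0.478, 0.024], [0.563, -0.003], [0.541, -0.085]]
cradle 0.91 [198.9 238.1] [[0.487, -0.354], [0.528, -0.158], [0.623, -0.176], [0.583, -0.362]]
cradle 0.65 [203.1 231. ] [[0.509, -0.351], [0.533, -0.141], [0.567, -0.145], [0.543, -0.351]]
rod 0.95 [202. 231.] [[0.545, -0.344], [0.579, -0.15], [0.606, -0.154], [0.573, -0.345]]
rod 0.91 [100.9 234.8] [[0.571, -0.572], [0.432, -0.445], [0.462, -0.424], [0.597, -0.551]]
```

View pics/c1.png

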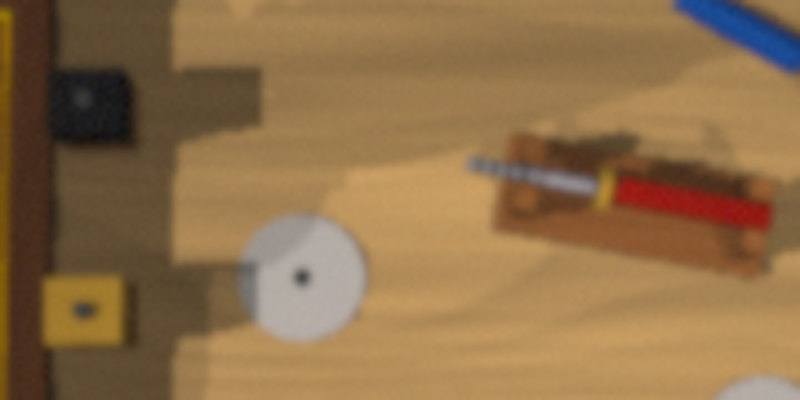

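View pics/c2.png

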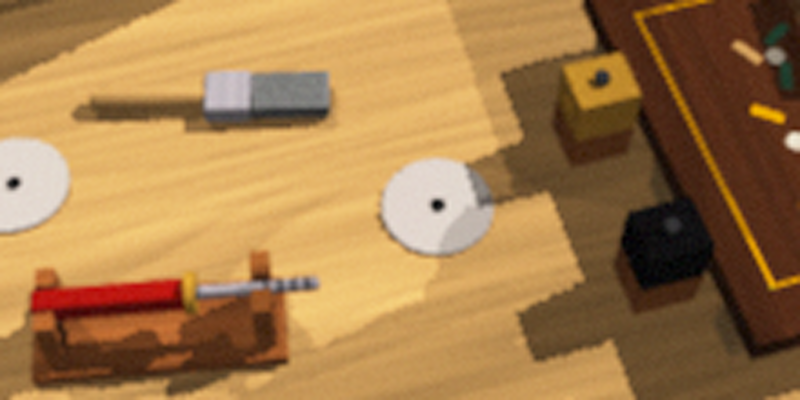

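The crop confirms it. The red rod has its collar at about (301,172) and its tip at about (272,166). The brass block is centred at (184,200), and the left disc with its dot is at (233,192). Next I'll refine the points and compute the approach.

```bash
python3 - <<'E'
from m import *
from scipy.spatial.transform import Rotation as R
st=get_state();print(st["time_s"],st["tcp_pos"],st["eef_rot"],st["joints"],st["gripper_width"],st["contact_force"])
print(np.round(R.from_euler("xyz",st["eef_rot"],degrees=True).as_matrix(),3))
p=capture("top");s=capture("scene")
print("tip top",onz(p,(271.2,166.3),.06),"tip scene",onz(s,(155+317*.275,150+283*.275),.06))
print("collar top",onz(p,(165+604*.225,130+188*.225),.06),"scene",onz(s,(155+189*.275,150+292*.275),.06))
for q,b,n in((p,(170,185,200,215),"t"),(s,(300,160,335,200),"s")):
    m=mask(q,(18,120,110),(32,255,255),b)
    ys,xs=np.nonzero(m);print(n,len(xs),xs.min(),xs.max(),ys.min(),ys.max(),cv2.minAreaRect(np.c_[xs,ys].astype(np.float32)),onz(q,(xs.mean(),ys.mean()),.082))
print("dot top",onz(p,(165+84*.225,130+310*.225),.082),"scene",onz(s,(155+600*.275,150+78*.275),.082))
print("black dot",onz(p,(165+84*.225,130+98*.225),.082),onz(s,(155+673*.275,150+226*.275),.082))
print("disc dot",onz(p,(165+302*.225,130+277*.225),.003),onz(s,(155+438*.275,150+205*.275),.003))
E
```

```text
1.4 [ 0.18441427 -0.64930096  0.22657964] [-1.79999338e+02 -7.88085252e-04 -1.64140354e+02] [-5.76354625e+01  2.05454956e+01  6.82677781e-01  1.00331515e-03
 -7.01367716e+01 -1.65052320e+01] 0.08787295258939544 [-0.85177588 -0.59351041  0.93185867]
[[-0.962 -0.273 -0.   ]
 [-0.273  0.962 -0.   ]
 [ 0.    -0.    -1.   ]]
tip top [ 0.58057687 -0.14759763  0.06      ] tip scene [ 0.58238842 -0.14512499  0.06      ]
collar top [ 0.5637063  -0.23667972  0.06      ] scene [ 0.56524979 -0.23646311  0.06      ]
t 281 175 192 191 207 ((183.5, 199.0), (16.0, 17.0), 90.0) [0.47668375 0.10898344 0.082     ]
s 254 300 334 160 180 ((317.0, 170.0), (20.0, 34.0), 90.0) [0.47278314 0.10549743 0.082     ]
dot top [0.4752142  0.10773565 0.082     ] scene [0.47606003 0.10860389 0.082     ]
black dot [0.61618626 0.11165209 0.082     ] [0.61640309 0.11382906 0.082     ]
disc dot [ 0.50499383 -0.03167461  0.003     ] [ 0.50842112 -0.03006634  0.003     ]
```

```bash
cat > plan.py <<'E'
from m import *
def plan(p0,yaw0,p1,yaw1,n,turn_n=None):
    """tool down; tool x=(c,s), y=(s,-c), z=-1; turn about tool z = -dyaw"""
    p=np.array(p0,float);y=yaw0;out=[]
    for i in range(n):
        d=(np.array(p1)-p)/(n-i);t=-(yaw1-y)/(n-i)
        c,s=np.cos(np.radians(y)),np.sin(np.radians(y))
        A=np.array([[c,s,0],[s,-c,0],[0,0,-1.]])
        l=np.round(A.T@d*100,1)   # columns = tool axes
        p=p+A@(l/100);t=round(t,1);y-=t;out.append([l.tolist(),t])
    print(out);print("ends",p.round(4),round(y,2));return out
E
python3 - <<'E'
from plan import *
plan([.1844,-.6493,.2266],-164.14,[.555,-.287,.14],-100.3,10)
E
```

```text
[[[-4.6, 2.5, 0.9], -6.4], [[-4.8, 1.9, 0.9], -6.4], [[-5.0, 1.4, 0.9], -6.4], [[-5.1, 0.8, 0.9], -6.4], [[-5.2, 0.3, 0.8], -6.4], [[-5.2, -0.3, 0.9], -6.4], [[-5.1, -0.9, 0.8], -6.4], [[-5.0, -1.4, 0.9], -6.3], [[-4.7, -2.0, 0.8], -6.4], [[-4.5, -2.5, 0.9], -6.3]]
ends [ 0.5549 -0.2873  0.1396] -100.34
```

>>> {"fn": "jog_arm", "kwargs": {
  "moves": [
    [[-4.6, 2.5, 0.9], -6.4, 8.7],
    [[-4.8, 1.9, 0.9], -6.4, 8.7],
    [[-5.0, 1.4, 0.9], -6.4, 8.7],
    [[-5.1, 0.8, 0.9], -6.4, 8.7],
    [[-5.2, 0.3, 0.8], -6.4, 8.7],
    [[-5.2, -0.3, 0.9], -6.4, 8.7],
    [[-5.1, -0.9, 0.8], -6.4, 8.7],
    [[-5.0, -1.4, 0.9], -6.3, 8.7],
    [[-4.7, -2.0, 0.8], -6.4, 8.7],
    [[-4.5, -2.5, 0.9], -6.3, 8.7],
    [[0, 0, 0], 0, 8.7],
    [[0, 0, 0], 0, 8.7]
  ],
  "newtons": 30
}}

```text
time_s: 3.0
tcp_pos: [0.5549, -0.2871, 0.1394]
eef_rot: [180.0, -0.0, -100.3]
contact_force: [-0.2, -0.0, 0.4]
gripper_width: 0.0874
gripper_force: 0.0
```

>>> {"fn": "jog_arm", "kwargs": {
  "moves": [
    [[0, 0, 3.5], 0, 8.7],
    [[0, 0, 3.5], 0, 8.7],
    [[0, 0, 2.8], 0, 8.7],
    [[0, 0, 0], 0, 6],
    [[0, 0, 0], 0, 4],
    [[0, 0, 0], 0, 2.6],
    [[0, 0, 0], 0, 2.0],
    [[0, 0, 0], 0, 1.4],
    [[0, 0, 0], 0, 1.4],
    [[0, 0, 0], 0, 1.4],
    [[0, 0, 0], 0, 1.4],
    [[0, 0, 0], 0, 1.4]
  ],
  "newtons": 30
}}

```text
time_s: 4.5
tcp_pos: [0.555, -0.2873, 0.0416]
eef_rot: [-180.0, -0.0, -100.3]
contact_force: [0.1, -0.3, -0.2]
gripper_width: 0.0178
gripper_force: 30.0
```

>>> {"fn": "jog_arm", "kwargs": {
  "moves": [
    [[0, 0, 0], 0, 1.2],
    [[0, 0, -2], 0, 1.2],
    [[0, 0, -4], 0, 1.2],
    [[0, 0, -4], 0, 1.2],
    [[0, 0, 0], 0, 1.2],
    [[0, 0, 0], 0, 1.2]
  ],
  "newtons": 50
}}

```text
time_s: 5.25
tcp_pos: [0.5543, -0.287, 0.1409]
eef_rot: [179.9, 0.0, -100.4]
contact_force: [-0.5, -0.3, -1.4]
gripper_width: 0.0174
gripper_force: 50.0
```

```bash
python3 - <<'E'
from plan import *
s=get_state();print(s["tcp_pos"],s["gripper_width"],s["gripper_force"])
p=s["tcp_pos"]
# pre-insertion: tip 45 mm short of mouth
m=np.array([.4763,.083]);u=np.array([-.031,.9995]);g=m-u*(.143+.045)
print(g);plan(p,s["eef_rot"][2],[*g,p[2]],-88.2,5)
E
```

```text
[ 0.55426564 -0.28703491  0.14092725] 0.017439565653853586 49.99936759471893
[ 0.482128 -0.104906]
[[[-3.3, 2.1, 0.0], np.float64(-2.4)], [[-3.4, 1.9, 0.0], np.float64(-2.4)], [[-3.5, 1.8, 0.0], np.float64(-2.5)], [[-3.6, 1.6, 0.0], np.float64(-2.4)], [[-3.6, 1.5, 0.0], np.float64(-2.5)]]
ends [ 0.4823 -0.1049  0.1409] -88.16
```

>>> {"fn": "jog_arm", "kwargs": {
  "moves": [
    [[-3.3, 2.1, 0], -2.4, 1.2],
    [[-3.4, 1.9, 0], -2.4, 1.2],
    [[-3.5, 1.8, 0], -2.5, 1.2],
    [[-3.6, 1.6, 0], -2.4, 1.2],
    [[-3.6, 1.5, 0], -2.5, 1.2],
    [[0, 0, 3.5], 0, 1.2],
    [[0, 0, 3.5], 0, 1.2],
    [[0, 0, 2.9], 0, 1.2],
    [[0, 0, 0], 0, 1.2],
    [[0, 0, 0], 0, 1.2]
  ]
}}

```text
time_s: 6.5
tcp_pos: [0.483, -0.1054, 0.0428]
eef_rot: [180.0, -0.0, -88.1]
contact_force: [0.6, 0.3, -0.7]
gripper_width: 0.0176
gripper_force: 50.0
```

```bash
python3 - <<'E'
from plan import *
s=get_state();print(s["time_s"],s["tcp_pos"],s["eef_rot"],s["gripper_width"])
p=capture("top");q=capture("scene")
a=p["pixels"][175:225,170:270];b=q["pixels"][150:225,225:345]
cv2.imwrite("pics/d.png",np.vstack([cv2.resize(a,(600,300),interpolation=cv2.INTER_CUBIC),np.pad(cv2.resize(b,(480,300),interpolation=cv2.INTER_CUBIC),((0,0),(0,120),(0,0)))]))
g=np.array(s["tcp_pos"])+[0,0,.0185];y=np.radians(s["eef_rot"][2]+180);t=g+.143*np.array([np.cos(y),np.sin(y),0])
print(g,t,"tip pred px",proj(p,t),proj(q,t))
m=[.4763,.083,.06];print("mouth px",proj(p,m),proj(q,m))
E
```

```text
6.5 [ 0.48299605 -0.10537676  0.04281828] [ 1.79968145e+02 -1.96119009e-02 -8.81278419e+01] 0.01759994610665263
[ 0.48299605 -0.10537676  0.06131828] [0.47832431 0.03754691 0.06131828] tip pred px [208.67859888 199.43779835] [295.83647464 181.67545032]
mouth px [193.46905181 199.92361427] [310.65844814 177.98417127]
```

View pics/d.png

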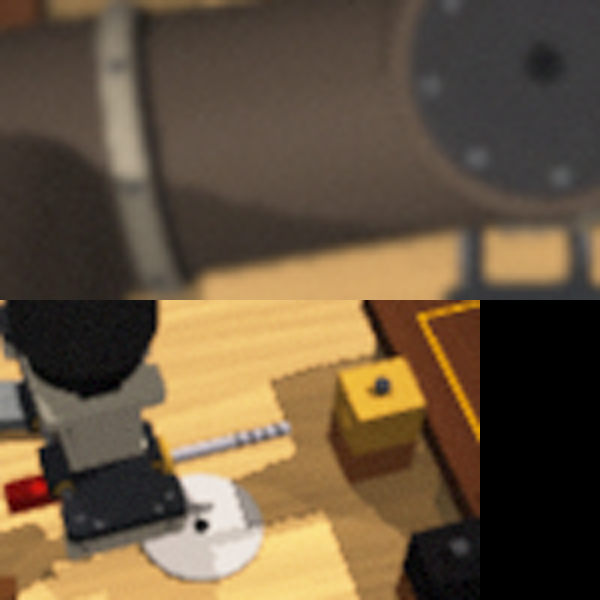

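Scene crop: the tip is at about (296.6,182.1) against a predicted (295.8,181.7). The top-face corners of the brass block are visible, and the top camera is blocked by the arm. I'll measure blade and block in the same image so that bias cancels.

```bash
python3 - <<'E'
from plan import *
from scipy.spatial.transform import Rotation as R
s=get_state();q=capture("scene");I=q["pixels"]
h=cv2.cvtColor(I,cv2.COLOR_BGR2HSV)
# blade: low saturation, mid/bright along predicted line
g=np.array(s["tcp_pos"])+[0,0,.0184];y=np.radians(s["eef_rot"][2]+180);u=np.array([np.cos(y),np.sin(y),0]);n=np.array([-u[1],u[0],0])
sat=255-h[...,1].astype(np.float32)
for d in np.arange(.065,.145,.01):
    X=g+u*d;a=np.arange(-.014,.0141,.0005)
    px=np.array([proj(q,X-n*k) for k in a],np.float32)   # k>0 -> +x
    v=cv2.remap(sat,px[:,:1],px[:,1:],cv2.INTER_LINEAR).ravel();w=np.clip(v-(v.min()+v.max())/2,0,None)
    print(round(d,3),"off mm (+x)",round((w*a).sum()/w.sum()*1e3,2),int(v.max()-v.min()))
# block top face
m=mask(q,(18,100,150),(34,255,255),(300,160,340,185))
m=cv2.morphologyEx(m,cv2.MORPH_CLOSE,np.ones((5,5)))
c=max(cv2.findContours(m,0,1)[0],key=cv2.contourArea)
W=np.array([onz(q,x[0],.082)[:2] for x in c],np.float32)
r=cv2.minAreaRect(W*1000);print("block top",r,np.round(cv2.boxPoints(r),1).tolist())
print("V range",h[175,300:340,2])
# door edge line / guides dots
for nm,(x0,y0,x1,y1) in {"brassdot":(313,165,327,176)}.items():
    k=h[y0:y1,x0:x1,2].astype(float);k=np.clip(np.median(k)-25-k,0,None);yy,xx=np.mgrid[y0:y1,x0:x1];print(nm,onz(q,((k*xx).sum()/k.sum(),(k*yy).sum()/k.sum()),.083))
E
```

```text
0.065 off mm (+x) -0.82 118
0.075 off mm (+x) -0.83 118
0.085 off mm (+x) -1.16 120
0.095 off mm (+x) -1.03 124
0.105 off mm (+x) -0.98 121
0.115 off mm (+x) -0.92 118
0.125 off mm (+x) -0.7 123
0.135 off mm (+x) -0.38 120
block top ((469.6995544433594, 94.1912841796875), (86.06180572509766, 77.9020004272461), 74.71755981445312) [[420.79998779296875, 62.900001525878906], [495.8999938964844, 42.400001525878906], [518.5999755859375, 125.4000015258789], [443.5, 146.0]]
V range [156 155 156 157 159 158 163 153 127 102 102  97 175 229 238 237 235 236
 235 236 236 236 235 235 235 235 236 236 234 234 216 146 103 108 103  99
  96  98  96 126]
brassdot [0.47280527 0.10771643 0.083     ]
```

```bash
python3 - <<'E'
from plan import *
q=capture("scene");h=cv2.cvtColor(q["pixels"],cv2.COLOR_BGR2HSV)
print(h[175,304:334].tolist());print(h[160:190,319].tolist())
m=mask(q,(18,150,195),(34,255,255),(306,160,335,185))
m=cv2.morphologyEx(m,cv2.MORPH_CLOSE,np.ones((5,5)))
c=max(cv2.findContours(m,0,1)[0],key=cv2.contourArea);print(cv2.boundingRect(c))
# upsample warp: rectify z=.082 plane around block at 0.5 mm/px
x=np.arange(.44,.51,.0005);y=np.arange(.06,.15,.0005)
P=np.array([[proj(q,(a,b,.082)) for b in y] for a in x],np.float32)
w=cv2.remap(q["pixels"],P[...,0],P[...,1],cv2.INTER_CUBIC);hw=cv2.cvtColor(w,cv2.COLOR_BGR2HSV)
mk=cv2.inRange(hw,(20,150,190),(34,255,255));mk=cv2.morphologyEx(mk,cv2.MORPH_CLOSE,np.ones((15,15)))
c=max(cv2.findContours(mk,0,1)[0],key=cv2.contourArea);r=cv2.minAreaRect(c)
print(cv2.contourArea(c)*.25,r);print([(round(.44+v*.0005,4),round(.06+k*.0005,4)) for k,v in cv2.boxPoints(r)])
print("centre",.44+r[0][1]*.0005,.06+r[0][0]*.0005)
cv2.drawContours(w,[c],-1,(255,0,0),1)
cv2.imwrite("pics/e.png",cv2.resize(w,None,fx=3,fy=3))
E
```

```text
[[17, 150, 158], [17, 146, 159], [17, 146, 159], [17, 151, 154], [17, 163, 125], [18, 183, 103], [18, 192, 101], [18, 203, 98], [19, 198, 171], [21, 194, 230], [21, 192, 236], [21, 196, 236], [21, 188, 236], [21, 191, 236], [21, 187, 236], [21, 188, 237], [21, 187, 236], [21, 189, 236], [21, 188, 236], [21, 190, 236], [21, 189, 234], [21, 191, 234], [21, 191, 235], [21, 188, 235], [21, 186, 236], [21, 189, 235], [19, 194, 213], [16, 187, 149], [9, 175, 108], [9, 180, 105]]
[[16, 149, 82], [15, 144, 85], [17, 140, 84], [16, 129, 91], [18, 126, 93], [17, 175, 160], [20, 194, 224], [21, 189, 237], [20, 184, 231], [19, 159, 172], [18, 55, 84], [140, 12, 62], [9, 61, 54], [18, 167, 98], [19, 193, 194], [21, 188, 237], [21, 190, 236], [21, 192, 237], [20, 198, 220], [19, 192, 153], [18, 195, 102], [19, 202, 101], [18, 184, 104], [19, 190, 102], [18, 194, 104], [18, 184, 104], [18, 192, 101], [15, 182, 91], [13, 172, 80], [11, 165, 79]]
(310, 165, 21, 15)
1980.0 ((95.7674560546875, 73.70159912109375), (86.4515609741211, 96.16170501708984), 89.30972290039062)
[(np.float32(0.4555), np.float32(0.0836)), (np.float32(0.4549), np.float32(0.1317)), (np.float32(0.4982), np.float32(0.1322)), (np.float32(0.4988), np.float32(0.0841))]
centre 0.4768507995605469 0.10788372802734375
```

View pics/e.png

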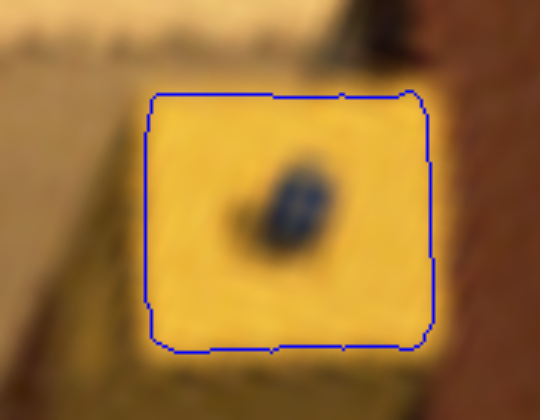

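The rectified crop shows the block's top face clearly, centred at about (0.477, 0.108), with its front edge at y≈0.083. I'll make a small lateral, height and yaw correction and then insert in steps while watching the force.

>>> {"fn": "jog_arm", "kwargs": {
  "moves": [
    [[0, 0.18, 0.12], 0.7, 1.2],
    [[0, 0, 0], 0, 1.2],
    [[-1.5, 0, 0], 0, 1.2],
    [[-1.5, 0, 0], 0, 1.2],
    [[0, 0, 0], 0, 1.2],
    [[0, 0, 0], 0, 1.2]
  ]
}}

```text
time_s: 7.45
tcp_pos: [0.4805, -0.0749, 0.0414]
eef_rot: [180.0, -0.0, -88.8]
contact_force: [-0.5, 0.4, -0.9]
gripper_width: 0.0175
gripper_force: 50.0
```

```bash
cat > look.py <<'E'
from plan import *
s=get_state();q=capture("scene");h=cv2.cvtColor(q["pixels"],cv2.COLOR_BGR2HSV)
g=np.array(s["tcp_pos"])+[0,0,.0184];y=np.radians(s["eef_rot"][2]+180);u=np.array([np.cos(y),np.sin(y),0]);n=np.array([-u[1],u[0],0])
sat=255-h[...,1].astype(np.float32);print(g,s["eef_rot"],"tip",g+.143*u)
for d in (.07,.085,.1,.115,.13):
    X=g+u*d;a=np.arange(-.014,.0141,.0005)
    px=np.array([proj(q,X-n*k) for k in a],np.float32)
    v=cv2.remap(sat,px[:,:1],px[:,1:],cv2.INTER_LINEAR).ravel();w=np.clip(v-(v.min()+v.max())/2,0,None)
    print(d,"off mm (+x)",round((w*a).sum()/w.sum()*1e3,2))
E
python3 look.py
```

```text
[ 0.48046482 -0.07487039  0.0597594 ] [ 1.79995025e+02 -6.28705499e-04 -8.87823440e+01] tip [0.477426   0.06809732 0.0597594 ]
0.07 off mm (+x) -0.93
0.085 off mm (+x) -0.72
0.1 off mm (+x) -1.17
0.115 off mm (+x) -1.63
0.13 off mm (+x) -0.59
```

>>> {"fn": "jog_arm", "kwargs": {
  "moves": [
    [[0, -0.05, 0], 0, 1.2],
    [[-1.0, 0, 0], 0, 1.2],
    [[-1.0, 0, 0], 0, 1.2],
    [[-0.5, 0, 0], 0, 1.2],
    [[0, 0, 0], 0, 1.2]
  ]
}}

```text
time_s: 8.12
tcp_pos: [0.4805, -0.0498, 0.0414]
eef_rot: [-180.0, 0.0, -88.8]
contact_force: [-0.0, 0.0, -1.0]
gripper_width: 0.0172
gripper_force: 50.0
```

>>> {"fn": "jog_arm", "kwargs": {
  "moves": [
    [[-1.0, 0, 0], 0, 1.2],
    [[-1.0, 0, 0], 0, 1.2],
    [[-1.0, 0, 0], 0, 1.2],
    [[0, 0, 0], 0, 1.2]
  ]
}}

```text
time_s: 8.62
tcp_pos: [0.48, -0.0195, 0.0414]
eef_rot: [-180.0, 0.0, -88.8]
contact_force: [0.4, -0.4, -1.5]
gripper_width: 0.0179
gripper_force: 50.0
```

>>> {"fn": "jog_arm", "kwargs": {
  "moves": [
    [[-1.2, 0, 0], 0, 1.2],
    [[-1.2, 0, 0], 0, 1.2],
    [[-1.2, 0, 0], 0, 1.2],
    [[0, 0, 0], 0, 1.2],
    [[-0.4, 0, 0], 0, 1.2],
    [[0, 0, 0], 0, 1.2]
  ]
}}

```text
time_s: 9.38
tcp_pos: [0.479, 0.0198, 0.0414]
eef_rot: [-180.0, 0.0, -88.8]
contact_force: [-0.4, -0.9, -1.4]
gripper_width: 0.0175
gripper_force: 50.0
```

>>> {"fn": "jog_arm", "kwargs": {
  "moves": [
    [[-0.3, 0, 0], 0, 1.2],
    [[-0.3, 0, 0], 0, 1.2],
    [[-0.1, 0, 0], 0, 1.2],
    [[0, 0, 0], 0, 1.2]
  ]
}}

```text
time_s: 9.88
tcp_pos: [0.4789, 0.0267, 0.0414]
eef_rot: [180.0, -0.0, -88.8]
contact_force: [0.1, 0.2, -1.8]
gripper_width: 0.0176
gripper_force: 50.0
```

>>> {"fn": "jog_arm", "kwargs": {
  "moves": [
    [[-0.2, 0, 0], 0, 1.2],
    [[-0.1, 0, 0], 0, 1.2],
    [[0, 0, 0], 0, 1.2]
  ]
}}

```text
time_s: 10.25
tcp_pos: [0.4786, 0.0281, 0.0414]
eef_rot: [179.9, -0.1, -88.8]
contact_force: [3.1, -10.8, -1.8]
gripper_width: 0.0175
gripper_force: 50.0
```

>>> {"fn": "jog_arm", "kwargs": {
  "moves": [
    [[-0.1, 0, 0], 0, 1.2],
    [[0, 0, 0], 0, 1.2]
  ]
}}

```text
time_s: 10.5
tcp_pos: [0.4785, 0.0282, 0.0414]
eef_rot: [179.9, -0.2, -88.9]
contact_force: [7.1, -17.4, -1.6]
gripper_width: 0.0173
gripper_force: 50.0
```

```bash
python3 - <<'E'
from plan import *
q=capture("scene");cv2.imwrite("pics/f.png",cv2.resize(q["pixels"][150:225,255:355],(800,600),interpolation=cv2.INTER_CUBIC));print(get_state()["contact_force"])
E
```

```text
[  6.18140043 -18.24094063  -1.72661045]
```

View pics/f.png

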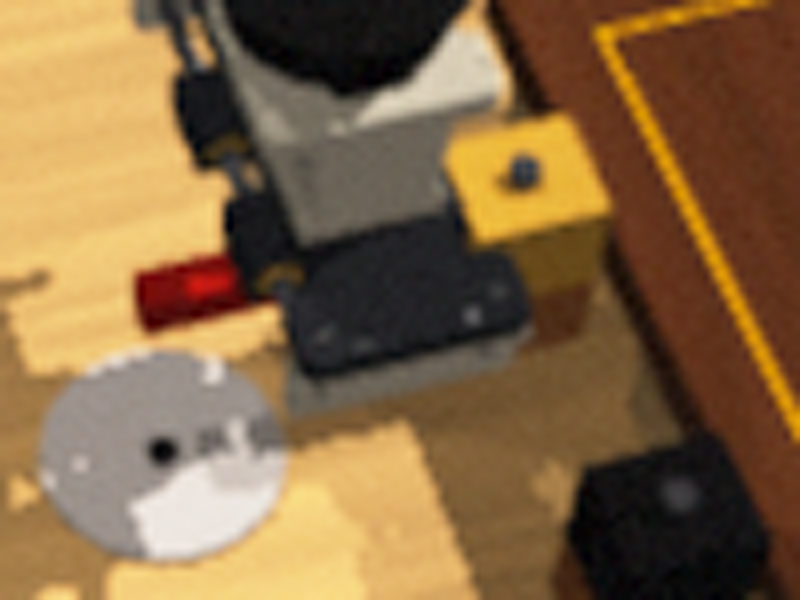

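```bash
python3 - <<'E'
from plan import *
s=get_state();q=capture("scene");y=np.radians(s["eef_rot"][2]+180);u=np.array([np.cos(y),np.sin(y),0])
g=np.array(s["tcp_pos"])+[0,0,.0184];print("rear pred",proj(q,g-.065*u),"seen ~272.4,187; px/mm",np.linalg.norm(proj(q,g-.065*u)-proj(q,g-.055*u))/10)
b=np.array([s["tcp_pos"][0]+.0209*.13-.0,s["tcp_pos"][1]-.13,.0414]);yw=s["eef_rot"][2]
t=np.array([.506,-.031]);up=b+[0,0,.09]
gt=t-.143*u[:2];print("final grip",gt)
plan([b[0],b[1],.1314],-88.8,[*gt,.1314],-88.8,4)
E
```

```text
rear pred [270.88668498 188.04885063] seen ~272.4,187; px/mm 0.3477035041038522
final grip [ 0.50885297 -0.17397154]
[[[1.8, -0.7, 0.0], -0.0], [[1.8, -0.6, 0.0], -0.0], [[1.8, -0.7, 0.0], -0.0], [[1.9, -0.6, 0.0], -0.0]]
ends [ 0.5087 -0.1743  0.1314] -88.8
```

The collar is against the brass: a firm stop at the expected depth and no slip. Now I'll withdraw, raise and go over the disc.

>>> {"fn": "jog_arm", "kwargs": {
  "moves": [
    [[0.3, 0, 0], 0, 1.2],
    [[1.7, 0, 0], 0, 1.2],
    [[2.5, 0, 0], 0, 1.2],
    [[2.5, 0, 0], 0, 1.2],
    [[2.5, 0, 0], 0, 1.2],
    [[2.5, 0, 0], 0, 1.2],
    [[1.2, 0, 0], 0, 1.2],
    [[0, 0, 0], 0, 1.2],
    [[0, 0, 0], 0, 1.2]
  ]
}}

```text
time_s: 11.72
tcp_pos: [0.4815, -0.1011, 0.0414]
eef_rot: [-180.0, 0.0, -88.8]
contact_force: [-0.4, -0.6, -1.3]
gripper_width: 0.0179
gripper_force: 50.0
```

>>> {"fn": "jog_arm", "kwargs": {
  "moves": [
    [[0, 0, -2], 0, 1.2],
    [[0, 0, -3], 0, 1.2],
    [[0, 0, -3], 0, 1.2],
    [[0, 0, -1], 0, 1.2],
    [[1.8, -0.7, 0], 0, 1.2],
    [[1.8, -0.6, 0], 0, 1.2],
    [[1.8, -0.7, 0], 0, 1.2],
    [[1.9, -0.6, 0], 0, 1.2],
    [[0.3, 0, 0], 0, 1.2],
    [[0, 0, 0], 0, 1.2],
    [[0, 0, 0], 0, 1.2],
    [[0, 0, 0], 0, 1.2]
  ]
}}

```text
time_s: 13.22
tcp_pos: [0.509, -0.1763, 0.1314]
eef_rot: [-180.0, 0.0, -88.8]
contact_force: [0.1, 0.4, -1.8]
gripper_width: 0.0173
gripper_force: 50.0
```

```bash
python3 - <<'E'
from plan import *
s=get_state();q=capture("scene");print(s["time_s"],s["tcp_pos"],s["eef_rot"],s["gripper_width"],s["gripper_force"])
y=np.radians(s["eef_rot"][2]+180);u=np.array([np.cos(y),np.sin(y),0]);t=np.array(s["tcp_pos"])+[0,0,.0184]+.143*u
print(t,proj(q,t),proj(q,[.506,-.031,.003]))
cv2.imwrite("pics/g.png",cv2.resize(q["pixels"][100:250,200:400],(800,600),interpolation=cv2.INTER_CUBIC))
E
```

```text
13.225 [ 0.50897019 -0.17625725  0.13144205] [-1.79987838e+02  3.25473799e-03 -8.88018004e+01] 0.017342638627947035 49.99932289123535
[ 0.50597992 -0.03328851  0.14984205] [275.62350445 176.26879423] [274.90879525 205.76327672]
```

View pics/g.png

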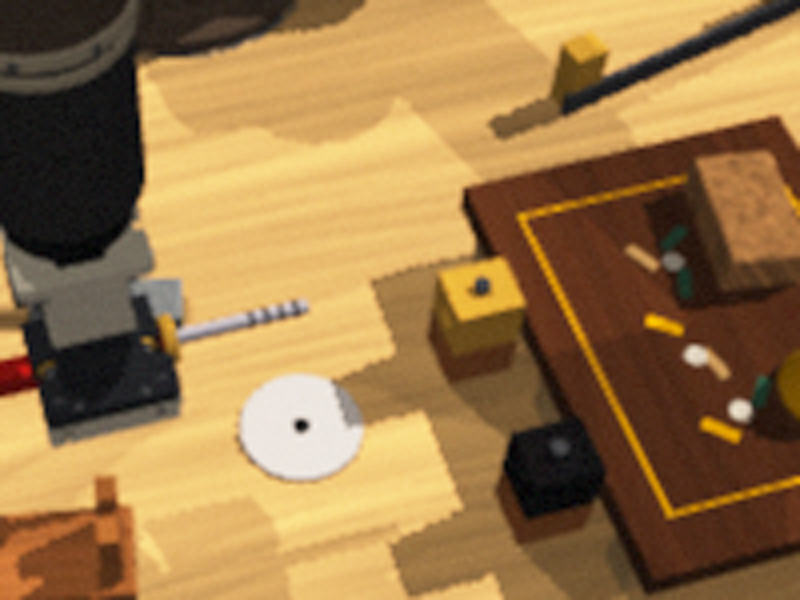

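The tip is at (276,177), within 1 px of the prediction over the disc centre. The rod is level and held, and the blade is clear of the guide.

```bash
python3 -c "from plant import close_job;print(close_job())"
```

```text
the job is handed in; nothing more can be done
None
```

The job is handed in, with no verdict returned: I pushed the rod into the brass guide until it met a firm stop (about 18 N at the expected depth, collar hidden from the camera), drew it right out, and finished holding it level with its tip about 15 cm above the bench over the left-most disc.

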